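# Set a pillar rest to the height gauge and hold it

## Robot

A 6-joint arm with a two-finger parallel gripper is mounted at the origin on the work surface. World frame = base frame: x ahead of the robot, y to its left, z up, the work surface at z = 0. Lengths are in m, angles in rad, forces in N, time in s.
With the tool pointing down it reaches from about 0.35 to 0.975 m from the base axis. Payload 4.9 kg.
Tool frame: the origin (TCP) lies on the centre line of the jaws, within the pads' length; the fingertips stand 11 mm ahead of it and the grasp point (between the pads) lies 8 mm behind it (manip.finger_overhang is the distance from the TCP to the fingertips, in m); y points along the fingers, z is the direction in which the jaws open and shut, and the axes are right-handed (so a half turn about y gives the same grasp; the last joint's range is limited). The gripper opens to 85 mm and grips with 20 to 120 N. Pads are 22 mm wide; open, the fingers measure 114 mm over their backs; the gripper's body (76 mm by 85 mm) begins 54 mm behind the grasp point. The pads swing forward as they close: fully open they stand 13 mm farther back than shut.
Start: joints at [-1.387, 0.053, 1.613, -0, 1.476, -0.119], TCP at [0.186, -0.597, 0.242] pointing down, gripper open.
Joint ranges: [-3.01, 3.01], [-1.01, 2.22], [0.06, 2.58], [-1.02, 4.17], [0.09, 2.62], [-3.14, 3.14]. Speed limits (rad/s): [2.57, 2.57, 3.14, 3.14, 3.14, 3.14].

## Interface

Orientations are given as a unit quaternion [w, x, y, z].
In Python, from plant import readout, cams, workorder, manip gives the robot as it stands.
- The arm moves only by the tool play_rows, never from a script. Its arguments are lists of equal length, an entry for each row: "slide": the shift along the tool's x, y, z in cm, a list of three; "yaw": the turn about the tool's y in degrees; "grip": the closure, from -1 (fully open) to 1 (shut), so that 0 is half open. In form: {"slide": [[x, y, z], ...], "yaw": [yaw, ...], "grip": [grip, ...]}. A call has 1 to 12 rows; each row shifts and turns the commanded pose from where the row before left it, along the tool's axes as they then stand; what a row does not reach is not made up. A row lasts 1/10 s, in which the tool goes at most 50 mm and 8.59 degrees, less where a joint would pass 70% of its speed; a pose out of reach is approached as far as the arm can. A call with a gripper value outside its range is refused whole. The fingers move at their own pace and stop on an object; the grip force is fixed at half the most. Time passes only in rows, so rows that do not move let the fingers close. It gives the time, the measured TCP pose, the force and the opening at its end, in the units of the state.
- readout.state(): the state, without advancing time (a new reading comes with each control period).
- cams.grab_frame(name): name is "scene" or "top"; returns a dict with "image" (480x640x3 uint8, red, green, blue), "mtx" (3x3 intrinsics, pixels), "R" (3x3) and "t" (3): a world point X has camera coordinates R X + t. Camera axes: x right, y down, z forward; pixel columns grow to the right and rows downward; lengths in m; the calibration is good to about 2 mm. A picture is of the moment at which its call begins. There is no depth.
- workorder.job_done(): hands the job in, once; it reports no verdict.
The state is a dict: "time": time; "joint_pos": joint angles; "joint_vel": joint speeds; "joint_efforts": joint torques, N m; "tool_pos": TCP position; "tool_rot": TCP orientation; "contact_force": force on the tool from outside, world axes, zero at the start; "ft_torque": the same for the moment, N m; "gripper_width": opening from 0.0 (shut) to 1.0 (fully open).
Only numpy, scipy, OpenCV 4.12 (cv2) and the standard library are available. Lean on these libraries where they do the work, as an engineer would, in place of code of your own. Each camera call takes 0.05 s, during which the arm holds its last target.

## Task

I have stood the height gauge beside the pillar rest that I want to set. Draw that rest's post straight up out of its barrel until the top of its pad is level with the upper face of the gauge's arm, without dragging or lifting the rest's foot, and finish while still holding it there in the gripper so that I can do up its clamp screw. Leave the other rest, the gauge and the things on the bench as they are.

Things in the scene. Friction and masses are not known exactly. Their poses are not given: they have to be found in the camera images.
- rest_left: Left (+y) of two like pillar rests, loose, 1.6 kg. Round foot 110 mm across, rim 10 mm high; upright barrel 35 mm across, mouth 116 mm above the bench, bore 17 mm wide and 100 mm deep. Slack clamp screw (head 26 mm across) sticks out to its -y, 45 mm from the axis, 78 mm above the bench. Origin: centre of the foot's underside, z up the bore; turned up to 15 degrees.
- rest_right: Right (-y) of two like pillar rests, loose, 1.6 kg. Round foot 110 mm across, rim 10 mm high; upright barrel 35 mm across, mouth 116 mm above the bench, bore 17 mm wide and 100 mm deep. Slack clamp screw (head 26 mm across) sticks out to its -y, 45 mm from the axis, 78 mm above the bench. Origin: centre of the foot's underside, z up the bore; turned up to 15 degrees.
- post_left: Loose post of the left rest, 0.18 to 0.36 kg: pad 46 mm across, 16 mm thick (aluminium, cork on top) on a steel rod 16 mm across, 96 mm long, in the 17 mm bore. At the start it is right down, pad on the barrel's mouth. Only a grip keeps it up: let go, it falls. Origin: centre of the pad's underside, z up the rod.
- post_right: Loose post of the right rest, 0.18 to 0.36 kg: pad 46 mm across, 16 mm thick (aluminium, cork on top) on a steel rod 16 mm across, 96 mm long, in the 17 mm bore. At the start it is right down, pad on the barrel's mouth. Only a grip keeps it up: let go, it falls. Origin: centre of the pad's underside, z up the rod.
- post_left_top (a point): Centre of the top face of the left post's pad, 132 mm above the bench at the start.
- post_right_top (a point): Centre of the top face of the right post's pad, 132 mm above the bench at the start.
- gauge: Height gauge, loose, 1 kg: foot 60 x 80 x 20 mm, flat upright 26 x 5 mm, 225 mm tall, clamped cursor 20 x 40 x 26 mm with a flat arm 45 x 16 x 4 mm towards its own -x, roughly to the robot. It stands beyond one rest, somewhat to the outside, 130 to 165 mm from that rest's axis, over 250 mm from the other's. Origin: centre of the foot's underside.
- gauge_edge (a point): Point on the upper face of the gauge's arm, 4 mm from its tip, midway across it, 51 mm from the upright towards its own -x. Its height (154 to 191 mm above the bench, another each time) is the height the pad's top must come to.
- wax_tin: Bystander: round metal tin 75 mm across, 58 mm tall, standing beyond the rest that has no gauge. Origin: centre of its underside.
- brush: Bystander: brush about 190 mm long, lying. Leave it alone.
- spatula: Bystander: spatula about 200 mm long, lying. Leave it alone.
- rosette: Bystander: plaster cast of a rosette, 72 mm across, 20 mm high, lying. Origin: centre of its underside.
- glue: Bystander: white closed bottle 56 mm across, 150 mm tall. Origin: centre of its underside.
- bowl: Bystander: white bowl 100 mm across, 45 mm high. Origin: centre of its underside.
- sander: Bystander: cork sanding block 105 x 60 x 32 mm. Origin: centre of its underside.

How it is judged:
By the outcome, as a careful person would: the job done as asked, in the order asked, and still so for the second after the job is handed in, while the arm keeps its last pose, push and grip.
It also fails if it takes over 37 s, if anything falls off the work surface, if the arm or the gripper's body presses on something with over 40 N, if the wrist force passes 120 N, or if a joint passes its speed limit or range.

## Working session

There is one attempt and no reset: what is moved stays moved. The work goes in short steps, Python scripts to look and compute and a tool call to move; the robot and the scene stay as the last step left them, time stands still between calls to the robot, and variables do not carry over. Pictures are saved under pics/ and viewed, and the job is handed in when it is done.

Besides the shell and the picture viewer there is one more tool, called after "Request:" in YAML: its name, and indented under it one key for each argument. play_rows: Moves the arm, as the interface text tells. Its arguments: {"type":"object","properties":{"slide":{"type":"array","items":{"type":"array","items":{"type":"number"}}},"yaw":{"type":"array","items":{"type":"number"}},"grip":{"type":"array","items":{"type":"number"}}},"required":["slide","yaw","grip"]}

```bash
ls; mkdir -p pics; cat > h.py <<'E'
import numpy as np, cv2
from plant import readout, cams, workorder, manip
def grab(n,fn=None):
    f=cams.grab_frame(n)
    if fn: cv2.imwrite('pics/'+fn,f['image'][:,:,::-1])
    return f
def proj(f,X):
    c=np.array(f['R'])@np.array(X)+np.array(f['t']); p=np.array(f['mtx'])@c; return p[:2]/p[2]
def ray(f,uv):
    R=np.array(f['R']);t=np.array(f['t']);C=-R.T@t
    d=R.T@np.linalg.solve(np.array(f['mtx']),[uv[0],uv[1],1.]); return C,d/np.linalg.norm(d)
def onz(f,uv,z):
    C,d=ray(f,uv); return C+d*(z-C[2])/d[2]
def tri(f1,a,f2,b):
    C1,d1=ray(f1,a);C2,d2=ray(f2,b)
    s=np.linalg.lstsq(np.c_[d1,-d2],C2-C1,rcond=None)[0]
    p,q=C1+s[0]*d1,C2+s[1]*d2; return (p+q)/2,np.linalg.norm(p-q)
E
python3 - <<'E'
from h import *
import pickle
a=grab('scene','s0.png');b=grab('top','t0.png')
pickle.dump((a,b),open('f0.pkl','wb'))
print(readout.state())
for f in(a,b): print(-np.array(f['R']).T@f['t'], f['mtx'])
print([x for x in dir(manip) if x[0]!='_'])
E
```

```text
pics
{'time': 0.1, 'joint_pos': array([-1.38701098e+00,  5.33030879e-02,  1.61415082e+00, -1.24314647e-05,
        1.47595724e+00, -1.19017562e-01]), 'joint_vel': array([ 6.10667834e-04, -4.79646872e-04, -4.13591158e-03, -9.97355744e-04,
       -1.90810722e-03,  1.21298341e-05]), 'joint_efforts': array([ 1.12944246e-03, -3.94892764e+01, -3.71365857e+01, -7.48937168e-05,
        3.77927048e-03, -8.01371556e-07]), 'tool_pos': array([ 0.18626222, -0.59604498,  0.24118183]), 'tool_rot': array([ 0.10662364, -0.10667402,  0.69966006, -0.69837515]), 'contact_force': array([ 0.02785679, -0.61985639,  0.20799119]), 'ft_torque': array([0.08915685, 0.04455551, 0.02061905]), 'gripper_width': 1.0038600781516729}
[1.2178204  0.25577918 0.87249036] [[479.7672399    0.         312.62716507]
 [  0.         479.7672399  238.46619671]
 [  0.           0.           1.        ]]
[0.45277834 0.01433985 1.66150609] [[614.85184351   0.         326.04798481]
 [  0.         614.85184351 237.17356295]
 [  0.           0.           1.        ]]
['IKError', 'finger_overhang']
```

View pics/s0.png

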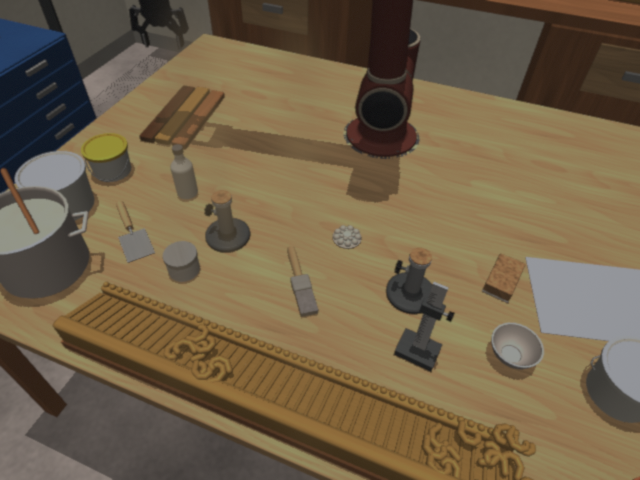

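View pics/t0.png

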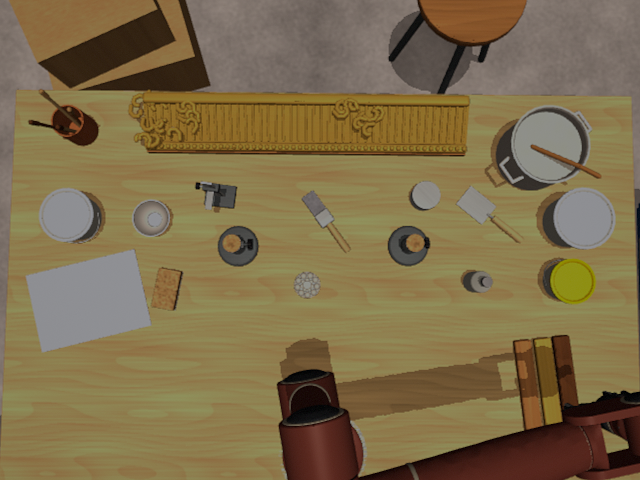

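The scene view looks back towards the robot. The gauge, at about (425,325) in scene and (215,195) in top, stands beyond the left (+y) rest, whose pad is at (420,258) and (232,243). So rest_left is the target. I'll zoom in on both views.

```bash
python3 - <<'E'
import pickle,cv2
a,b=pickle.load(open('f0.pkl','rb'))
c=a['image'][235:375,370:470,::-1]; cv2.imwrite('pics/s0z.png',cv2.resize(c,None,fx=4.2,fy=4.2,interpolation=cv2.INTER_CUBIC))
c=b['image'][170:275,185:275,::-1]; cv2.imwrite('pics/t0z.png',cv2.resize(c,None,fx=5.5,fy=5.5,interpolation=cv2.INTER_CUBIC))
E
```

```text
(no output)
```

View pics/s0z.png

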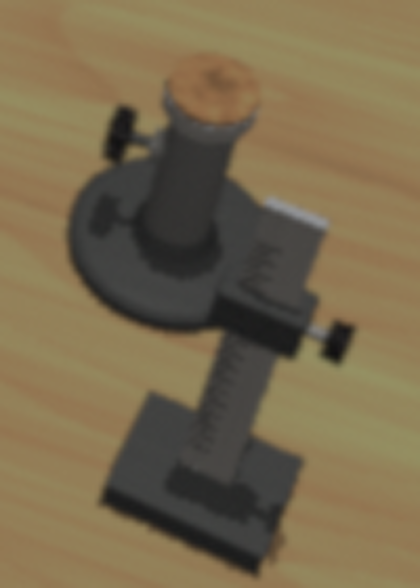

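View pics/t0z.png

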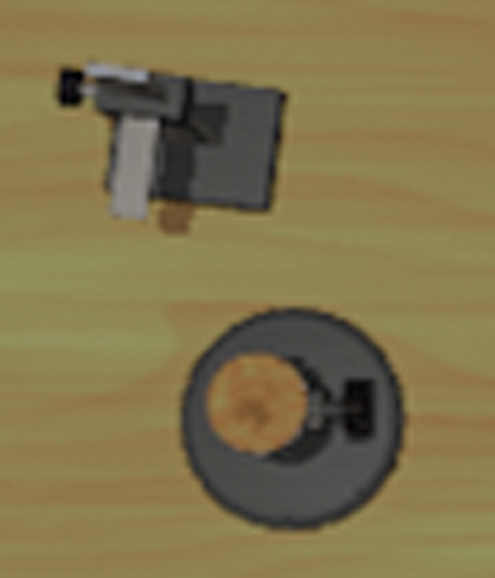

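```bash
python3 - <<'E'
import pickle,cv2,numpy as np
a,b=pickle.load(open('f0.pkl','rb'))
c=a['image'][275:330,405:465,::-1].astype(float); c=np.clip((c/255)**.6*255*1.1,0,255).astype(np.uint8); cv2.imwrite('pics/s0zz.png',cv2.resize(c,None,fx=10,fy=10,interpolation=cv2.INTER_NEAREST))
c=b['image'][175:220,190:245,::-1].astype(float);c=np.clip((c/255)**.6*255*1.1,0,255).astype(np.uint8); cv2.imwrite('pics/t0zz.png',cv2.resize(c,None,fx=12,fy=12,interpolation=cv2.INTER_NEAREST))
E
```

```text
(no output)
```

View pics/s0zz.png

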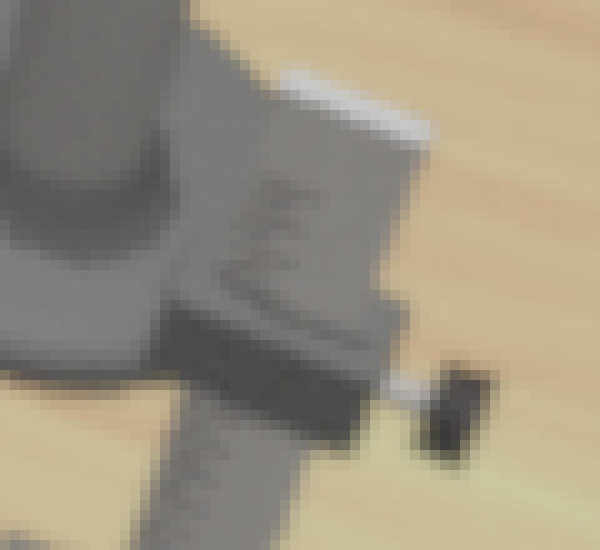

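View pics/t0zz.png

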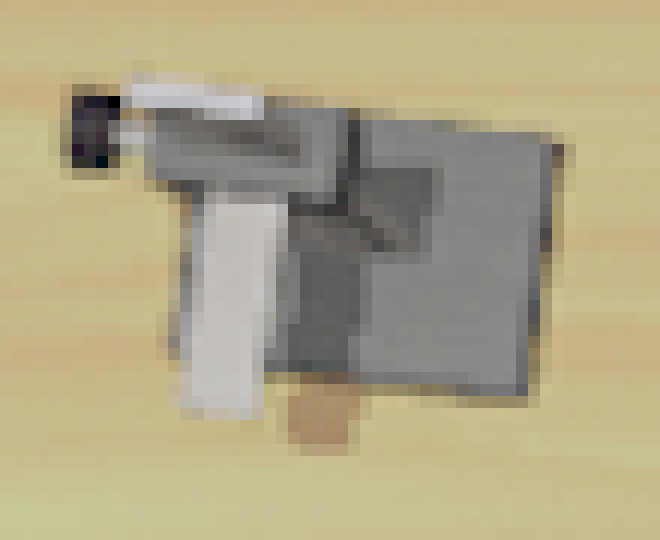

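The gauge arm is hidden behind the upright in the scene view, but the top view shows it. I'll build the gauge frame from the foot, then get the cursor height from the scene rays. The upright's top (225 mm) serves as a check, and the arm's height can be related to the cursor through the top view and the shadows.

```bash
cat > g.py <<'E'
from h import *
import pickle
a,b=pickle.load(open('f0.pkl','rb'))
S=lambda u,v:(405+u/10-.5,275+v/10-.5)
T=lambda u,v:(190+u/12-.5,175+v/12-.5)
# foot top (z=.02): right edge and front/back edges, top view
P1=onz(b,T(551,140),.02)[:2];P2=onz(b,T(526,396),.02)[:2];P3=onz(b,T(360,114),.02)[:2];P4=onz(b,T(275,372),.02)[:2]
print('corners',P1,P2,'len',np.linalg.norm(P1-P2))
dy1=P3-P1;dy2=P4-P2;dx=P1-P2
yaws=[np.arctan2(dx[1],dx[0]),np.arctan2(-dy1[0],dy1[1]),np.arctan2(-dy2[0],dy2[1])]
print('yaw',np.degrees(yaws)); yaw=np.mean(yaws)
ex=np.array([np.cos(yaw),np.sin(yaw)]);ey=np.array([-ex[1],ex[0]])
O=(P1+P2)/2+ey*.04
print('gauge',O,np.degrees(yaw))
G=lambda X:np.array([ (X[:2]-O)@ex,(X[:2]-O)@ey,X[2]])*1e3
def onplane(f,uv,gx):
    C,d=ray(f,uv);e=np.r_[ex,0]; p=np.r_[O,0]+e*gx
    return G(C+d*(((p-C)@e)/(d@e)))
E
python3 - <<'E'
from g import *
print('upright top front edge z225 (gx2.5?)',[onplane(a,S(*q),.0025).round(1) for q in [(270,95),(425,148)]])
print('at gx -2.5',[onplane(a,S(*q),-.0025).round(1) for q in [(285,70),(435,127)]])
print('tri upright top', [ (G(r[0]).round(1),round(r[1]*1e3,1)) for r in [tri(a,S(278,82),b,T(263,105)),tri(a,S(430,138),b,T(132,92))]])
print('cursor front top',[onplane(a,S(*q),.010).round(1) for q in [(165,303),(375,378)]])
print('cursor front bot',[onplane(a,S(*q),.010).round(1) for q in [(150,365),(352,448)]])
print('cursor back top right',onplane(a,S(410,303),-.010).round(1))
for z in (.15,.16,.17,.18,.19,.2):
  print(z,[G(onz(b,T(*q),z)).round(1)[:2] for q in [(182,415),(263,415),(285,205),(205,205),(355,110),(327,207)]])
print('shadow foot cursor R',[G(onz(b,T(*q),.02)).round(1)[:2] for q in [(437,165),(427,252)]],'arm R',[G(onz(b,T(*q),.02)).round(1)[:2] for q in [(367,255),(360,365)]],'armtip bench',[G(onz(b,T(*q),0)).round(1)[:2] for q in [(287,452),(355,452),(355,400)]])
E
```

```text
corners [0.70520574 0.239702  ] [0.64748326 0.24426184] len 0.05790230757216531
yaw [-4.51674613 -7.30203144 -5.00482786]
gauge [0.68025328 0.28179048] -5.607868473953812
upright top front edge z225 (gx2.5?) [array([  2.5, -14.3, 216.5]), array([  2.5,  12.5, 218.7])]
at gx -2.5 [array([ -2.5, -13.6, 218.1]), array([ -2.5,  12.7, 218.8])]
tri upright top [(array([  2. , -13.3, 220.1]), np.float64(1.0)), (array([  1.6,  12.8, 220.7]), np.float64(0.3))]
cursor front top [array([ 10. , -19.7, 160. ]), array([ 10. ,  18.4, 163.3])]
cursor front bot [array([ 10. , -18.9, 140.7]), array([ 10. ,  19.1, 141.3])]
cursor back top right [-10.   19.1 161.2]
0.15 [array([-53.9,   9.6]), array([-52.2,  -7. ]), array([-8.5, -6.3]), array([-10.2,  10. ]), array([ 12.7, -18.3]), array([ -8., -15.])]
0.16 [array([-54.9,   7.6]), array([-53.1,  -8.8]), array([-9.7, -8.2]), array([-11.5,   8. ]), array([ 11.3, -20.1]), array([ -9.2, -16.8])]
0.17 [array([-55.9,   5.6]), array([-54.1, -10.7]), array([-11. , -10.1]), array([-12.7,   6.1]), array([  9.9, -21.9]), array([-10.5, -18.6])]
0.18 [array([-56.8,   3.6]), array([-55.1, -12.6]), array([-12.3, -11.9]), array([-14. ,   4.1]), array([  8.5, -23.7]), array([-11.8, -20.4])]
0.19 [array([-57.8,   1.7]), array([-56.1, -14.4]), array([-13.5, -13.8]), array([-15.2,   2.1]), array([  7.1, -25.5]), array([-13. , -22.2])]
0.2 [array([-58.8,  -0.3]), array([-57.1, -16.3]), array([-14.8, -15.7]), array([-16.5,   0.2]), array([  5.6, -27.3]), array([-14.3, -24. ])]
shadow foot cursor R [array([ 20.6, -14.8]), array([  0.9, -14.8])] arm R [array([-1.2, -1.6]), array([-26. ,  -2.9])] armtip bench [array([-45.2,  14.6]), array([-43.6,  -0.7]), array([-31.9,   0.7])]
```

```bash
python3 - <<'E'
from g import *
def cork(f,box):
    x0,y0,x1,y1=box; im=f['image'][y0:y1,x0:x1]; h=cv2.cvtColor(im,cv2.COLOR_RGB2HSV)
    print('hsv sample',h[h.shape[0]//2,h.shape[1]//2])
    return im,h
im,h=cork(b,(205,215,275,280)); 
# orange-ish: red minus blue inside dark foot
def mask(f,seed,r):
    im=f['image'].astype(int); rb=im[:,:,0]-im[:,:,2]; m=((rb>35)).astype(np.uint8)
    w=np.zeros_like(m); cv2.circle(w,seed,r,1,-1); m&=w
    n,l,s,c=cv2.connectedComponentsWithStats(m); k=l[seed[1],seed[0]]; return c[k],s[k]
# foot: dark grey
def foot(f,seed,r):
    im=f['image'].astype(int); rb=im[:,:,0]-im[:,:,2]; m=(rb<25).astype(np.uint8); w=np.zeros_like(m); cv2.circle(w,seed,r,1,-1); m&=w
    cs,_=cv2.findContours(m,cv2.RETR_EXTERNAL,cv2.CHAIN_APPROX_NONE); c=max(cs,key=cv2.contourArea); return cv2.fitEllipse(cv2.convexHull(c))
for seed,fs in (((232,243),(238,245)),((414,243),(409,245))):
    c,s=mask(b,seed,14); print('top pad',c,s, onz(b,c,.132)); 
    e=foot(b,fs,26); print('foot',e,onz(b,e[0],.007))
for seed in ((420,257),(221,197)):
    c,s=mask(a,seed,14); print('scene pad',c,s,onz(a,c,.132))
E
```

```text
corners [0.70520574 0.239702  ] [0.64748326 0.24426184] len 0.05790230757216531
yaw [-4.51674613 -7.30203144 -5.00482786]
gauge [0.68025328 0.28179048] -5.607868473953812
hsv sample [ 0 10 50]
top pad [231.15789474 242.66541353] [222 234  19  18 266] [0.54615469 0.23240581 0.132     ]
foot ((237.72732543945312, 245.70419311523438), (39.52685546875, 40.172706604003906), 73.28756713867188) [0.54573531 0.23243659 0.007     ]
top pad [414.91449814 242.49442379] [406 234  19  18 269] [ 0.55021157 -0.22557402  0.132     ]
foot ((408.0368957519531, 245.20982360839844), (39.30377197265625, 41.06930923461914), 80.72199249267578) [ 0.55068143 -0.22655636  0.007     ]
scene pad [420.71641791 254.42643923] [406 243  29  27 469] [0.54684459 0.23182626 0.132     ]
scene pad [220.97849462 194.16129032] [207 183  29  24 465] [ 0.54773215 -0.22898511  0.132     ]
```

```bash
python3 - <<'E'
from g import *
from scipy.spatial.transform import Rotation as Ro
s=readout.state();q=s['tool_rot'];R=Ro.from_quat([q[1],q[2],q[3],q[0]]).as_matrix()
print(R.round(4), s['tool_pos'], manip.finger_overhang)
tgt=O-.048*ex; print('probe xy',tgt)
d=np.r_[tgt,.30]-s['tool_pos']; print('cm in tool',(R.T@d*100).round(2))
E
```

```text
corners [0.70520574 0.239702  ] [0.64748326 0.24426184] len 0.05790230757216531
yaw [-4.51674613 -7.30203144 -5.00482786]
gauge [0.68025328 0.28179048] -5.607868473953812
[[-9.545e-01 -3.000e-04  2.982e-01]
 [-2.982e-01  1.800e-03 -9.545e-01]
 [-2.000e-04 -1.000e+00 -1.800e-03]] [ 0.18626222 -0.59604498  0.24118183] 0.011
probe xy [0.63248301 0.28648102]
cm in tool [-68.91  -5.74 -70.94]
```

Request:
play_rows:
  slide:
    - [0,-3,0]
    - [0,-3,0]
    - [-2.7,0,-2.8]
    - [-2.7,0,-2.8]
    - [-2.7,0,-2.8]
    - [-2.7,0,-2.8]
    - [-2.7,0,-2.8]
    - [-2.7,0,-2.8]
    - [-2.7,0,-2.8]
    - [-2.7,0,-2.8]
    - [-2.7,0,-2.8]
    - [-2.7,0,-2.8]
  yaw: [0,0,0,0,0,0,0,0,0,0,0,0]
  grip: [1,1,1,1,1,1,1,1,1,1,1,1]

```text
time: 1.3
tool_pos: [0.3608, -0.2471, 0.3018]
tool_rot: [0.106, -0.107, 0.699, -0.699]
contact_force: [0.7, 0.0, 0.2]
gripper_width: -0.001
```

Request:
play_rows:
  slide:
    - [-2.7,0,-2.8]
    - [-2.7,0,-2.8]
    - [-2.7,0,-2.8]
    - [-2.7,0,-2.8]
    - [-2.7,0,-2.8]
    - [-2.7,0,-2.8]
    - [-2.7,0,-2.8]
    - [-2.7,0,-2.8]
    - [-2.7,0,-2.8]
    - [-2.7,0,-2.8]
    - [0,0,0]
    - [0,0,0]
  yaw: [0,0,0,0,0,0,0,0,0,0,0,0]
  grip: [1,1,1,1,1,1,1,1,1,1,1,1]

```text
time: 2.5
tool_pos: [0.5346, 0.0996, 0.3015]
tool_rot: [-0.107, 0.108, -0.699, 0.699]
contact_force: [-0.3, -0.4, 0.2]
gripper_width: 0.004
```

```bash
cat > d.py <<'E'
import sys
from h import *
from scipy.spatial.transform import Rotation as Ro
s=readout.state();q=s['tool_rot'];R=Ro.from_quat([q[1],q[2],q[3],q[0]]).as_matrix()
print('t',s['time'],'pos',s['tool_pos'].round(4),'F',s['contact_force'].round(2),'M',s['ft_torque'].round(2),'w',round(s['gripper_width'],3),'j6',s['joint_pos'][5].round(2))
print('z ang',np.degrees(np.arctan2(R[1,2],R[0,2])).round(2),'ydown',R[:,1].round(4))
if len(sys.argv)>3:
    d=np.array([float(x) for x in sys.argv[1:4]])-s['tool_pos']; print('cm in tool',(R.T@d*100).round(2))
E
python3 d.py .6325 .2865 .30
```

```text
t 2.5 pos [0.5346 0.0996 0.3015] F [-0.28 -0.37  0.21] M [ 0.   -0.03 -0.09] w 0.004 j6 1.31
z ang -72.56 ydown [-1.7e-03 -5.0e-04 -1.0e+00]
cm in tool [-14.95   0.12 -14.9 ]
```

Request:
play_rows:
  slide:
    - [-2.99,0,-2.98]
    - [-2.99,0,-2.98]
    - [-2.99,0,-2.98]
    - [-2.99,0,-2.98]
    - [-2.99,0,-2.98]
    - [0,0,0]
    - [0,0,0]
    - [0,0,0]
    - [0,2,0]
    - [0,2,0]
    - [0,2,0]
    - [0,2,0]
  yaw: [0,0,0,0,0,5.8,5.8,5.8,0,0,0,0]
  grip: [1,1,1,1,1,1,1,1,1,1,1,1]

```text
time: 3.7
tool_pos: [0.6331, 0.284, 0.2216]
tool_rot: [0.001, -0.001, -0.707, 0.707]
contact_force: [0.5, 0.5, -0.3]
gripper_width: 0.004
```

```bash
python3 d.py .6325 .2865 .20; python3 - <<'E'
from h import *
f=grab('top');g=grab('scene')
cv2.imwrite('pics/t1.png',cv2.resize(np.hstack([f['image'][160:280,170:290,::-1],g['image'][220:370,360:480,::-1][:120]]),None,fx=3.3,fy=3.3,interpolation=cv2.INTER_CUBIC))
E
```

```text
t 3.7 pos [0.6331 0.284  0.2216] F [ 0.53  0.48 -0.28] M [ 0.05 -0.02 -0.01] w 0.004 j6 1.89
z ang -90.16 ydown [-1.e-04 -4.e-04 -1.e+00]
cm in tool [ 0.06  2.16 -0.25]
```

View pics/t1.png

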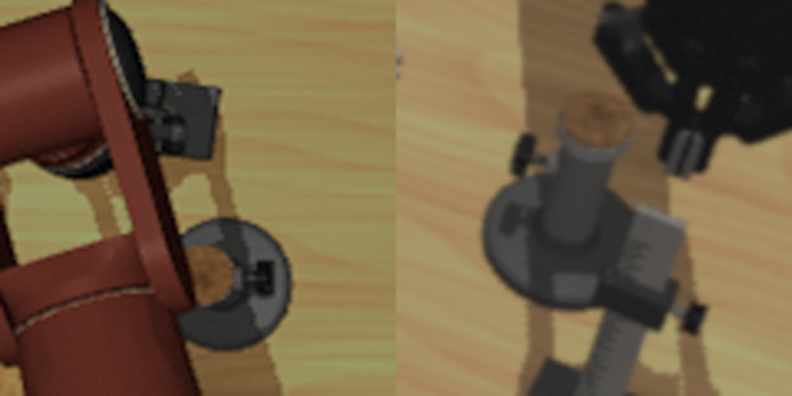

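The closed fingers are above the gauge arm at about (685,160). I'll touch the upper face of the arm lightly to read its height exactly. The arm reads only 155 to 167 mm by vision, so I start slowly above that.

Request:
play_rows:
  slide:
    - [0,1,-0.2]
    - [0,1,0]
    - [0,1,0]
    - [0,0.2,0]
    - [0,0,0]
  yaw: [0,0,0,0,0]
  grip: [1,1,1,1,1]

```text
time: 4.3
tool_pos: [0.6328, 0.2877, 0.1896]
tool_rot: [0.001, 0.0, -0.707, 0.707]
contact_force: [0.4, 0.3, -0.1]
gripper_width: 0.002
```

Request:
play_rows:
  slide:
    - [0,0.2,0]
    - [0,0.2,0]
    - [0,0,0]
  yaw: [0,0,0]
  grip: [1,1,1]

```text
time: 4.6
tool_pos: [0.6331, 0.2878, 0.1863]
tool_rot: [-0.0, 0.0, 0.707, -0.707]
contact_force: [0.1, -0.4, 0.4]
gripper_width: 0.001
```

Request:
play_rows:
  slide:
    - [0,0.1,0]
    - [0,0.1,0]
    - [0,0,0]
  yaw: [0,0,0]
  grip: [1,1,1]

```text
time: 4.9
tool_pos: [0.633, 0.2878, 0.1842]
tool_rot: [0.0, -0.0, -0.707, 0.707]
contact_force: [0.7, 0.2, 0.1]
gripper_width: 0.002
```

Request:
play_rows:
  slide:
    - [0,0.1,0]
    - [0,0,0]
  yaw: [0,0]
  grip: [1,1]

```text
time: 5.1
tool_pos: [0.633, 0.2878, 0.1831]
tool_rot: [0.0, -0.0, -0.707, 0.707]
contact_force: [0.7, -0.7, -0.4]
gripper_width: -0.001
```

Request:
play_rows:
  slide:
    - [0,0.1,0]
    - [0,0,0]
  yaw: [0,0]
  grip: [1,1]

```text
time: 5.3
tool_pos: [0.633, 0.2878, 0.1821]
tool_rot: [0.0, -0.0, -0.707, 0.707]
contact_force: [-0.2, -1.0, -0.5]
gripper_width: -0.002
```

Request:
play_rows:
  slide:
    - [0,0.1,0]
    - [0,0,0]
  yaw: [0,0]
  grip: [1,1]

```text
time: 5.5
tool_pos: [0.633, 0.2878, 0.1811]
tool_rot: [0.0, -0.0, -0.707, 0.707]
contact_force: [-0.1, 0.8, 0.1]
gripper_width: -0.002
```

Tip is at 170.1 mm with no contact yet.

Request:
play_rows:
  slide:
    - [0,0.1,0]
    - [0,0,0]
  yaw: [0,0]
  grip: [1,1]

```text
time: 5.7
tool_pos: [0.633, 0.2878, 0.1801]
tool_rot: [0.0, -0.0, -0.707, 0.707]
contact_force: [-0.4, -0.1, 0.2]
gripper_width: -0.0
```

Request:
play_rows:
  slide:
    - [0,0.1,0]
    - [0,0,0]
  yaw: [0,0]
  grip: [1,1]

```text
time: 5.9
tool_pos: [0.633, 0.2878, 0.1791]
tool_rot: [0.0, -0.0, -0.707, 0.707]
contact_force: [0.4, 0.5, 0.7]
gripper_width: 0.0
```

Request:
play_rows:
  slide:
    - [0,0.1,0]
    - [0,0,0]
  yaw: [0,0]
  grip: [1,1]

```text
time: 6.1
tool_pos: [0.633, 0.2878, 0.1781]
tool_rot: [0.0, -0.0, -0.707, 0.707]
contact_force: [-0.2, 0.6, 0.4]
gripper_width: 0.001
```

```bash
python3 d.py; python3 - <<'E'
from h import *
g=grab('scene')
cv2.imwrite('pics/s2.png',cv2.resize(g['image'][220:370,360:480,::-1],None,fx=4,fy=4,interpolation=cv2.INTER_CUBIC))
E
```

```text
t 6.1 pos [0.633  0.2878 0.1781] F [-0.21  0.62  0.37] M [-0.03  0.    0.01] w 0.001 j6 1.89
z ang -90.05 ydown [-3.e-04 -1.e-04 -1.e+00]
```

View pics/s2.png

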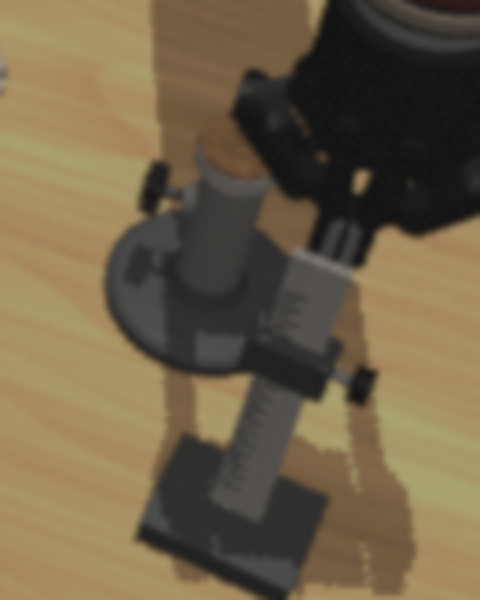

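No contact yet with the tip at 167.1 mm. I'm shifting 4 mm away from the upright for body clearance, then continuing down.

Request:
play_rows:
  slide:
    - [0.4,0,0]
    - [0,0.1,0]
    - [0,0,0]
  yaw: [0,0,0]
  grip: [1,1,1]

```text
time: 6.45
tool_pos: [0.6289, 0.2878, 0.1772]
tool_rot: [0.0, -0.0, -0.707, 0.707]
contact_force: [-0.4, 0.0, 0.7]
gripper_width: -0.002
```

Request:
play_rows:
  slide:
    - [0,0.1,0]
    - [0,0,0]
  yaw: [0,0]
  grip: [1,1]

```text
time: 6.65
tool_pos: [0.629, 0.2878, 0.1762]
tool_rot: [0.0, -0.0, -0.707, 0.707]
contact_force: [0.5, 0.3, -0.4]
gripper_width: -0.004
```

Request:
play_rows:
  slide:
    - [0,0.1,0]
    - [0,0,0]
  yaw: [0,0]
  grip: [1,1]

```text
time: 6.85
tool_pos: [0.629, 0.2878, 0.1751]
tool_rot: [0.0, -0.0, -0.707, 0.707]
contact_force: [-0.9, 0.6, -0.3]
gripper_width: 0.004
```

Request:
play_rows:
  slide:
    - [0,0.1,0]
    - [0,0,0]
  yaw: [0,0]
  grip: [1,1]

```text
time: 7.05
tool_pos: [0.629, 0.2878, 0.1741]
tool_rot: [0.0, -0.0, -0.707, 0.707]
contact_force: [-0.2, -0.3, 0.8]
gripper_width: -0.0
```

Request:
play_rows:
  slide:
    - [0,0.1,0]
    - [0,0,0]
  yaw: [0,0]
  grip: [1,1]

```text
time: 7.25
tool_pos: [0.629, 0.2878, 0.1731]
tool_rot: [0.0, -0.0, -0.707, 0.707]
contact_force: [-1.0, -0.2, 0.0]
gripper_width: -0.001
```

Tip at 162.1 mm, still clear.

Request:
play_rows:
  slide:
    - [0,0.1,0]
    - [0,0,0]
  yaw: [0,0]
  grip: [1,1]

```text
time: 7.45
tool_pos: [0.629, 0.2878, 0.1721]
tool_rot: [0.0, -0.0, -0.707, 0.707]
contact_force: [0.3, 0.0, 0.2]
gripper_width: -0.004
```

Request:
play_rows:
  slide:
    - [0,0.1,0]
    - [0,0,0]
  yaw: [0,0]
  grip: [1,1]

```text
time: 7.65
tool_pos: [0.629, 0.2878, 0.1711]
tool_rot: [0.0, -0.0, -0.707, 0.707]
contact_force: [0.4, 0.1, -0.3]
gripper_width: 0.004
```

Request:
play_rows:
  slide:
    - [0,0.1,0]
    - [0,0,0]
  yaw: [0,0]
  grip: [1,1]

```text
time: 7.85
tool_pos: [0.6292, 0.2879, 0.1705]
tool_rot: [-0.0, 0.0, 0.707, -0.707]
contact_force: [0.3, -0.5, 0.5]
gripper_width: -0.003
```

Request:
play_rows:
  slide:
    - [0,0.1,0]
    - [0,0,0]
  yaw: [0,0]
  grip: [1,1]

```text
time: 8.05
tool_pos: [0.6292, 0.2879, 0.1704]
tool_rot: [-0.0, 0.0, 0.707, -0.707]
contact_force: [-3.0, -0.7, 5.7]
gripper_width: -0.001
```

```bash
python3 d.py; python3 - <<'E'
from h import *
g=grab('scene')
cv2.imwrite('pics/s3.png',cv2.resize(g['image'][255:335,390:470,::-1],None,fx=7,fy=7,interpolation=cv2.INTER_CUBIC))
E
```

```text
t 8.05 pos [0.6292 0.2879 0.1704] F [-2.95 -0.71  5.72] M [-0.14  0.42  0.  ] w -0.001 j6 1.89
z ang -90.05 ydown [ 5.e-04  1.e-04 -1.e+00]
```

View pics/s3.png

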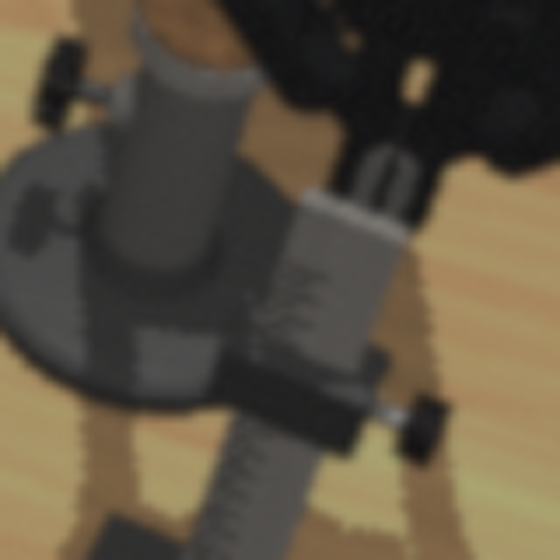

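Contact. The reaction is 5.7 N with the TCP at 170.4 mm, so the arm's face is at about 159.4 mm, which agrees with vision (157–165). The moment fits fingertip contact. I'm backing off and then touching the pad top (132 mm) the same way, to cancel any fingertip offset.

Request:
play_rows:
  slide:
    - [0,-0.2,0]
    - [0,-1,0]
    - [0,-2,0]
    - [0,-2,0]
    - [0,-1,0]
    - [0,0,0]
  yaw: [0,0,0,0,0,0]
  grip: [1,1,1,1,1,1]

```text
time: 8.7
tool_pos: [0.6301, 0.2882, 0.2339]
tool_rot: [0.001, 0.002, 0.708, -0.707]
contact_force: [0.0, -0.2, 0.7]
gripper_width: -0.002
```

```bash
python3 d.py .546 .232 .150
```

```text
t 8.7 pos [0.6301 0.2882 0.2339] F [ 0.01 -0.21  0.72] M [-0.04 -0.02 -0.04] w -0.002 j6 1.89
z ang -90.05 ydown [ 0.004   0.0014 -1.    ]
cm in tool [8.44 8.35 5.63]
```

Request:
play_rows:
  slide:
    - [2.8,0,1.9]
    - [2.8,0,1.9]
    - [2.8,0,1.8]
    - [0,2.5,0]
    - [0,2.5,0]
    - [0,2,0]
    - [0,1,0]
    - [0,0,0]
  yaw: [0,0,0,0,0,0,0,0]
  grip: [1,1,1,1,1,1,1,1]

```text
time: 9.5
tool_pos: [0.5435, 0.2314, 0.1485]
tool_rot: [0.002, 0.001, -0.707, 0.708]
contact_force: [0.2, 0.3, -0.3]
gripper_width: -0.003
```

```bash
python3 d.py .546 .232 .145
```

```text
t 9.5 pos [0.5435 0.2314 0.1485] F [ 0.19  0.28 -0.29] M [-0.02 -0.02  0.05] w -0.003 j6 1.85
z ang -90.06 ydown [-0.0047 -0.0014 -1.    ]
cm in tool [-0.25  0.35 -0.06]
```

Request:
play_rows:
  slide:
    - [-0.25,0.2,-0.05]
    - [0,0,0]
  yaw: [0,0]
  grip: [1,1]

```text
time: 9.7
tool_pos: [0.5485, 0.2326, 0.1504]
tool_rot: [0.0, 0.001, 0.707, -0.707]
contact_force: [0.4, -0.4, 0.6]
gripper_width: 0.0
```

Request:
play_rows:
  slide:
    - [0,0.1,0]
    - [0,0,0]
  yaw: [0,0]
  grip: [1,1]

```text
time: 9.9
tool_pos: [0.5479, 0.2325, 0.1491]
tool_rot: [0.0, 0.001, 0.707, -0.707]
contact_force: [0.5, 0.4, -0.3]
gripper_width: 0.0
```

Request:
play_rows:
  slide:
    - [0,0.1,0]
    - [0,0,0]
  yaw: [0,0]
  grip: [1,1]

```text
time: 10.1
tool_pos: [0.5475, 0.2324, 0.1474]
tool_rot: [-0.0, 0.0, 0.707, -0.707]
contact_force: [0.0, 0.6, -0.4]
gripper_width: -0.004
```

Request:
play_rows:
  slide:
    - [0,0.1,0]
    - [0,0,0]
  yaw: [0,0]
  grip: [1,1]

```text
time: 10.3
tool_pos: [0.5474, 0.2323, 0.1461]
tool_rot: [0.0, -0.0, -0.707, 0.707]
contact_force: [0.0, 0.1, 0.6]
gripper_width: -0.002
```

Request:
play_rows:
  slide:
    - [0,0.1,0]
    - [0,0,0]
  yaw: [0,0]
  grip: [1,1]

```text
time: 10.5
tool_pos: [0.5474, 0.2323, 0.1451]
tool_rot: [0.0, -0.0, -0.707, 0.707]
contact_force: [0.2, -0.4, 0.4]
gripper_width: 0.001
```

Request:
play_rows:
  slide:
    - [0,0.1,0]
    - [0,0,0]
  yaw: [0,0]
  grip: [1,1]

```text
time: 10.7
tool_pos: [0.5474, 0.2324, 0.1441]
tool_rot: [0.0, -0.0, -0.707, 0.707]
contact_force: [-0.6, 0.1, -0.4]
gripper_width: -0.0
```

Request:
play_rows:
  slide:
    - [0,0.1,0]
    - [0,0,0]
  yaw: [0,0]
  grip: [1,1]

```text
time: 10.9
tool_pos: [0.5474, 0.2324, 0.1431]
tool_rot: [0.0, -0.0, -0.707, 0.707]
contact_force: [-0.5, 0.4, -0.3]
gripper_width: 0.002
```

Request:
play_rows:
  slide:
    - [0,0.05,0]
    - [0,0,0]
  yaw: [0,0]
  grip: [1,1]

```text
time: 11.1
tool_pos: [0.5476, 0.2324, 0.1431]
tool_rot: [0.0, -0.0, -0.707, 0.707]
contact_force: [-1.6, -0.5, 2.5]
gripper_width: 0.003
```

Pad-top contact came with the TCP at 143.1 mm, matching the known 132 mm within 0.1. The lift needed is 170.45 − 143.1 ≈ 27.3 mm. Next I go up, open the gripper, and check the position before descending round the pad.

Request:
play_rows:
  slide:
    - [0,-0.5,0]
    - [0,-1.5,0]
    - [0,-1.5,0]
    - [0,0,0]
    - [0,0,0]
    - [0,0,0]
    - [0,0,0]
    - [0,0,0]
  yaw: [0,0,0,0,0,0,0,0]
  grip: [1,1,1,-1,-1,-1,-1,-1]

```text
time: 11.9
tool_pos: [0.5471, 0.2323, 0.177]
tool_rot: [0.001, 0.0, -0.707, 0.707]
contact_force: [0.1, -0.2, 0.5]
gripper_width: 0.843
```

```bash
python3 d.py .546 .2323 .113
```

```text
t 11.9 pos [0.5471 0.2323 0.177 ] F [ 0.13 -0.18  0.51] M [ 0.01 -0.02 -0.02] w 0.843 j6 1.85
z ang -90.05 ydown [-1.3e-03 -4.0e-04 -1.0e+00]
cm in tool [ 0.1   6.4  -0.01]
```

Request:
play_rows:
  slide:
    - [0.1,0,0]
    - [0,1.5,0]
    - [0,1.5,0]
    - [0,1.2,0]
    - [0,1,0]
    - [0,0.7,0]
    - [0,0.5,0]
    - [0,0,0]
    - [0,0,0]
    - [0,0,0]
  yaw: [0,0,0,0,0,0,0,0,0,0]
  grip: [-1,-1,-1,-1,-1,-1,-1,-1,-0.3,-0.22]

```text
time: 12.9
tool_pos: [0.5471, 0.2325, 0.1146]
tool_rot: [0.0, 0.001, 0.707, -0.707]
contact_force: [0.2, 0.5, 0.8]
gripper_width: 0.694
```

```bash
python3 d.py .546 .2323 .113;python3 - <<'E'
from h import *
g=grab('scene');f=grab('top')
cv2.imwrite('pics/s4.png',cv2.resize(np.hstack([g['image'][220:320,360:460,::-1],f['image'][190:290,190:290,::-1]]),None,fx=4,fy=4,interpolation=cv2.INTER_CUBIC))
E
```

```text
t 12.9 pos [0.5471 0.2325 0.1146] F [0.22 0.52 0.84] M [ 0.04  0.08 -0.06] w 0.694 j6 1.85
z ang -90.05 ydown [ 1.3e-03  4.0e-04 -1.0e+00]
cm in tool [0.11 0.16 0.02]
```

View pics/s4.png

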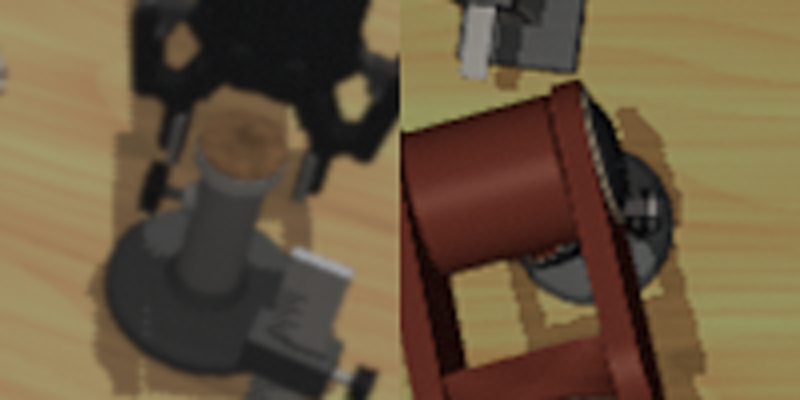

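The pad at (240,150) sits midway between the fingers at (175,135) and (310,170). I'm closing gradually and watching the side force.

Request:
play_rows:
  slide:
    - [0,0,0]
    - [0,0,0]
    - [0,0,0]
  yaw: [0,0,0]
  grip: [-0.13,-0.13,-0.13]

```text
time: 13.3
tool_pos: [0.5466, 0.2324, 0.1139]
tool_rot: [-0.0, 0.0, 0.707, -0.707]
contact_force: [0.7, -0.3, -0.1]
gripper_width: 0.566
```

Request:
play_rows:
  slide:
    - [0,0,0]
    - [0,0,0]
  yaw: [0,0]
  grip: [-0.11,-0.11]

```text
time: 13.5
tool_pos: [0.5465, 0.2324, 0.1138]
tool_rot: [0.0, -0.0, -0.707, 0.707]
contact_force: [-0.9, -0.8, -0.3]
gripper_width: 0.55
```

```bash
python3 d.py .546 .2323 .113
```

```text
t 13.5 pos [0.5465 0.2324 0.1138] F [-0.88 -0.85 -0.31] M [ 0.05 -0.01  0.06] w 0.55 j6 1.85
z ang -90.05 ydown [-0. -0. -1.]
cm in tool [0.05 0.08 0.01]
```

Request:
play_rows:
  slide:
    - [0,0,0]
    - [0,0,0]
  yaw: [0,0]
  grip: [-0.08,-0.08]

```text
time: 13.7
tool_pos: [0.5465, 0.2323, 0.1138]
tool_rot: [0.0, -0.0, -0.707, 0.707]
contact_force: [0.3, -0.7, 0.7]
gripper_width: 0.538
```

Request:
play_rows:
  slide:
    - [0,0,0]
    - [0,0,0]
    - [0,0,0]
    - [0,0,0]
  yaw: [0,0,0,0]
  grip: [0,0.3,1,1]

```text
time: 14.1
tool_pos: [0.5467, 0.2323, 0.1142]
tool_rot: [0.0, -0.0, -0.707, 0.707]
contact_force: [-0.9, -0.7, 3.6]
gripper_width: 0.517
```

```bash
python3 d.py .546 .2323 .1411
```

```text
t 14.1 pos [0.5467 0.2323 0.1142] F [-0.85 -0.69  3.59] M [-0.24  0.18  0.03] w 0.517 j6 1.85
z ang -90.05 ydown [ 4.e-04 -1.e-04 -1.e+00]
cm in tool [ 0.07 -2.69  0.  ]
```

Request:
play_rows:
  slide:
    - [0,-0.1,0]
    - [0,-0.2,0]
    - [0,-0.2,0]
    - [0,0,0]
  yaw: [0,0,0,0]
  grip: [1,1,1,1]

```text
time: 14.5
tool_pos: [0.5463, 0.2324, 0.1186]
tool_rot: [-0.001, 0.0, 0.707, -0.707]
contact_force: [0.5, 0.2, -1.8]
gripper_width: 0.519
```

```bash
python3 d.py .5467 .2323 .1415
```

```text
t 14.5 pos [0.5463 0.2324 0.1186] F [ 0.49  0.17 -1.8 ] M [ 0.04 -0.04  0.01] w 0.519 j6 1.85
z ang -90.05 ydown [-7.e-04  0.e+00 -1.e+00]
cm in tool [-0.04 -2.29  0.01]
```

The load is only about −1.8 N (the post's weight) with no side force, so the foot isn't being lifted. Continuing.

Request:
play_rows:
  slide:
    - [0,-0.2,0]
    - [0,-0.3,0]
    - [0,-0.3,0]
    - [0,-0.3,0]
    - [0,-0.3,0]
    - [0,-0.3,0]
    - [0,-0.2,0]
    - [0,-0.1,0]
    - [0,0,0]
    - [0,0,0]
  yaw: [0,0,0,0,0,0,0,0,0,0]
  grip: [1,1,1,1,1,1,1,1,1,1]

```text
time: 15.5
tool_pos: [0.5464, 0.2323, 0.1387]
tool_rot: [0.0, -0.0, -0.707, 0.707]
contact_force: [0.8, -0.0, -2.3]
gripper_width: 0.516
```

```bash
python3 d.py .5467 .2323 .1415
```

```text
t 15.5 pos [0.5464 0.2323 0.1387] F [ 0.76 -0.01 -2.35] M [-0.02 -0.04 -0.01] w 0.516 j6 1.85
z ang -90.05 ydown [-3.e-04 -1.e-04 -1.e+00]
cm in tool [-0.03 -0.28  0.  ]
```

Request:
play_rows:
  slide:
    - [0,-0.28,0]
    - [0,0,0]
    - [0,0,0]
    - [0,0,0]
  yaw: [0,0,0,0]
  grip: [1,1,1,1]

```text
time: 15.9
tool_pos: [0.5465, 0.2324, 0.1416]
tool_rot: [0.0, -0.0, -0.707, 0.707]
contact_force: [-0.0, 0.9, -2.4]
gripper_width: 0.521
```

```bash
python3 d.py .5467 .2323 .1415;python3 - <<'E'
from h import *
import pickle
g=grab('scene');f=grab('top'); pickle.dump((g,f),open('f1.pkl','wb'))
a,b=pickle.load(open('f0.pkl','rb'))
def foot(f,seed,r):
    im=f['image'].astype(int); rb=im[:,:,0]-im[:,:,2]; m=(rb<25).astype(np.uint8)
    return m
z=lambda i,x,y:cv2.resize(i[y:y+120,x:x+100,::-1],None,fx=4,fy=4,interpolation=cv2.INTER_CUBIC)
cv2.imwrite('pics/s5.png',np.hstack([z(a['image'],370,230),z(g['image'],370,230)]))
z=lambda i,x,y:cv2.resize(i[y:y+110,x:x+95,::-1],None,fx=4,fy=4,interpolation=cv2.INTER_CUBIC)
cv2.imwrite('pics/t5.png',np.hstack([z(b['image'],185,170),z(f['image'],185,170)]))
E
```

```text
t 15.9 pos [0.5465 0.2324 0.1416] F [-0.01  0.9  -2.39] M [-0.    0.01  0.02] w 0.521 j6 1.85
z ang -90.05 ydown [-1.e-04 -0.e+00 -1.e+00]
cm in tool [-0.02  0.01  0.01]
```

View pics/s5.png

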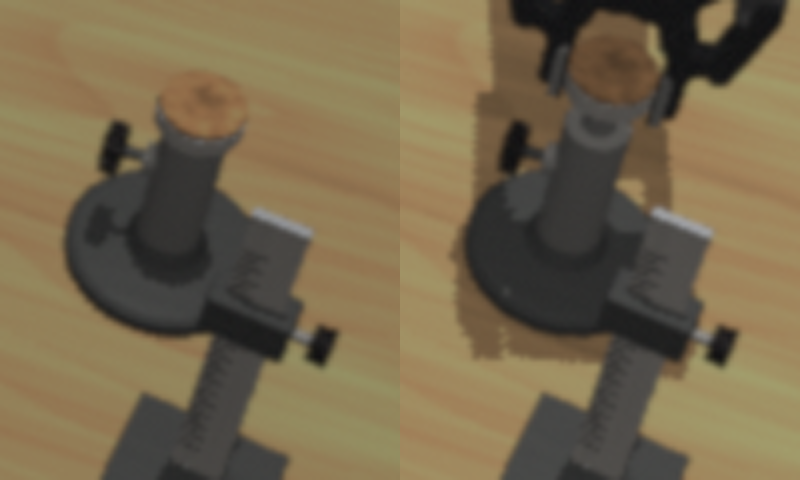

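View pics/t5.png

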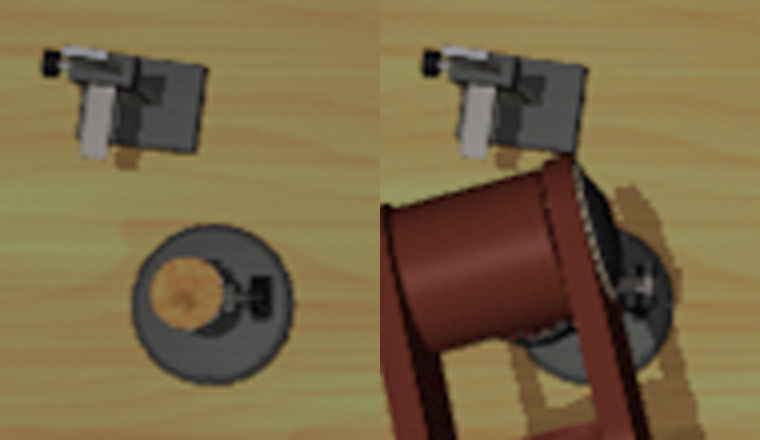

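Gauge, foot and barrel coincide in the before and after pictures. The pad centre moved from about (203,103) to (215,68) in the crop. I'll check that shift against a 27.3 mm lift.

```bash
python3 - <<'E'
from h import *
import pickle
a,b=pickle.load(open('f0.pkl','rb'));g,f=pickle.load(open('f1.pkl','rb'))
for z in (.132,.1573,.1593,.1613): print(z,((proj(a,[.546,.2323,z])-[370,230])*4).round(1))
# cork appearance shift by template correlation
ta=cv2.cvtColor(a['image'],cv2.COLOR_RGB2GRAY); tg=cv2.cvtColor(g['image'],cv2.COLOR_RGB2GRAY)
t=ta[249:263,413:429]; r=cv2.matchTemplate(tg[225:270,400:450],t,cv2.TM_CCOEFF_NORMED); i=np.unravel_index(r.argmax(),r.shape); print(r.max(),'shift px',i[1]+400-413,i[0]+225-249)
# unmoved check
for n,(x0,y0,x1,y1) in dict(foot=(386,290,410,312),gauge=(398,325,445,370)).items():
    t=ta[y0:y1,x0:x1];r=cv2.matchTemplate(tg[y0-4:y1+4,x0-4:x1+4],t,cv2.TM_CCOEFF_NORMED);i=np.unravel_index(r.argmax(),r.shape);print(n,r.max(),i[1]-4,i[0]-4)
E
```

```text
0.132 [204.2  96.8]
0.1573 [213.5  64. ]
0.1593 [214.2  61.3]
0.1613 [215.   58.6]
0.8765778 shift px 2 -9
foot 0.95940286 0 0
gauge 0.9997779 0 0
```

The observed shift is (2, −9) px against (2.5, −8.9) expected for 27.3 mm. Foot and gauge show zero shift. Handing in.

```bash
python3 d.py; python3 -c "
from plant import workorder; print(workorder.job_done())"
```

```text
t 16.0 pos [0.5465 0.2324 0.1415] F [ 0.09  0.42 -1.66] M [-0.    0.01 -0.02] w 0.52 j6 1.85
z ang -90.05 ydown [-1.e-04 -1.e-04 -1.e+00]
the job is handed in; nothing more can be done
None
```

The left rest, the one with the gauge beside it, is set. I drew its post straight up by 27.3 mm, so the top of its pad is at about 159.3 mm, and the gripper is still holding it for you to do up the clamp screw. The job was handed in at 16 s.

**Height:** the gauge's arm was hidden behind its upright in one view and too coarse in the other. I found its upper face by touching it lightly with the closed fingertips (about 6 N, so the gauge was touched once). The same touch on the pad's top, known to be at 132 mm, agreed to 0.1 mm. That puts the gauge's arm at about 159.4 mm.

**Last checks:**
- **Lift:** the pad moved (2, −9) px in the picture, against (2.5, −8.9) px expected for this lift.
- **Foot and gauge:** both showed no shift between the pictures before and after.
- **Load:** the gripper carries about 2 N, the post's own weight, with almost no side force.

**Less certain:** camera triangulation of the gauge's upright read about 5 mm low (220 against 225 mm), so I relied on the touch readings instead. I did not compare the right rest and the other things on the bench before and after, but the arm touched only the gauge's arm and the left post.

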